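# Click the snap lid of the disc box shut all round

## Task

The lid has been laid on the rectangular storage box but its rim is still up on all four sides. Press round the rim with the fingertips until all four sections are fully home and stay shut, then take the hand away. Only press: do not lift, tip or shove the box about, and leave the cookie press, discs, muffin case and pie plate as they lie.

Things in the scene. Friction and masses are not known exactly. Their poses are not given: they have to be found in the camera images.
- box: Rectangular clear plastic storage box with a white snap-fit lid, 150 mm long (own x), 110 mm wide (own y), standing loose on the mat, about 0.4 to 0.8 kg with contents. Origin: centre of the underside, own z up. The lid's fixed middle panel (112 x 72 mm) and its four fixed corner pieces (19 mm square) have their upper faces about 60 mm above the underside. Between the corners, along each of the four sides, runs one separate rim section.
- rim1_top (a point): Centre of the upper face of the rim section on the short side at the box's own -x end: a white plastic bar 68 mm long and 18 mm wide, inset so that its centre line is 9 mm inside the box's edge. Its own x runs along the bar, z up, own -y outward. The point moves with the section: 69 mm above the box's underside while up (9 mm proud of the middle panel), 62 mm when clicked shut (2 mm proud).
- rim1 (a joint): How far this rim section is pressed down, m: 0 = fully up (at the start), 0.007 = clicked shut, down on its stop. It is a stiff snap fit: it slides straight down under a push of about 7 N, meets a hard stop when shut, and stays where it is left (no spring back), so a half-pressed section stays half open.
- rim2_top (a point): Centre of the upper face of the rim section on the long side at the box's own -y: a white plastic bar 108 mm long and 18 mm wide, inset so that its centre line is 9 mm inside the box's edge. Its own x runs along the bar, z up, own -y outward. The point moves with the section: 69 mm above the box's underside while up (9 mm proud of the middle panel), 62 mm when clicked shut (2 mm proud).
- rim2 (a joint): How far this rim section is pressed down, m: 0 = fully up (at the start), 0.007 = clicked shut, down on its stop. It is a stiff snap fit: it slides straight down under a push of about 7 N, meets a hard stop when shut, and stays where it is left (no spring back), so a half-pressed section stays half open.
- rim3_top (a point): Centre of the upper face of the rim section on the short side at the box's own +x end: a white plastic bar 68 mm long and 18 mm wide, inset so that its centre line is 9 mm inside the box's edge. Its own x runs along the bar, z up, own -y outward. The point moves with the section: 69 mm above the box's underside while up (9 mm proud of the middle panel), 62 mm when clicked shut (2 mm proud).
- rim3 (a joint): How far this rim section is pressed down, m: 0 = fully up (at the start), 0.007 = clicked shut, down on its stop. It is a stiff snap fit: it slides straight down under a push of about 7 N, meets a hard stop when shut, and stays where it is left (no spring back), so a half-pressed section stays half open.
- rim4_top (a point): Centre of the upper face of the rim section on the long side at the box's own +y: a white plastic bar 108 mm long and 18 mm wide, inset so that its centre line is 9 mm inside the box's edge. Its own x runs along the bar, z up, own -y outward. The point moves with the section: 69 mm above the box's underside while up (9 mm proud of the middle panel), 62 mm when clicked shut (2 mm proud).
- rim4 (a joint): How far this rim section is pressed down, m: 0 = fully up (at the start), 0.007 = clicked shut, down on its stop. It is a stiff snap fit: it slides straight down under a push of about 7 N, meets a hard stop when shut, and stays where it is left (no spring back), so a half-pressed section stays half open.
- press: Stainless steel cookie press lying on its side, barrel 56 mm thick and about 150 mm long along own x, handle and lever trigger sticking out 115 mm to own +y. Origin under the barrel's middle. Bystander, loose on the 3 mm mat; not to be disturbed.
- discs: Small stack of five coloured plastic press discs, 44 mm across, 20 mm high. Origin at the underside's centre. Bystander, loose on the 3 mm mat; not to be disturbed.
- case: Teal silicone muffin case, round, 72 mm across, 34 mm high. Origin at the underside's centre. Bystander, loose on the 3 mm mat; not to be disturbed.
- plate: Small white enamel pie plate, 150 mm across, 24 mm high. Origin at the underside's centre. Bystander, loose on the 3 mm mat; not to be disturbed.
- mat: Grey rubber-lined mat, fixed, 3 mm thick, 500 x 1100 mm, its upper face at z = 3 mm. Everything stands on it. Origin at the underside's centre.
Things that resemble listed ones, but are neither listed nor needed, are in the scene too. Leave any black or orange look-alike of the box alone.

How it is judged:
By the outcome, as a careful person would: the job done as asked, in the order asked, and still so for the second after the job is handed in, with the robot touching nothing.
It also fails if it takes over 51 s, if anything falls off the work surface, if the arm or the gripper's body presses on something with over 40 N, if the wrist force passes 120 N, or if a joint passes its speed limit or range.

## Robot

A 6-joint arm with a two-finger parallel gripper is mounted at the origin on the work surface. World frame = base frame: x ahead of the robot, y to its left, z up, the work surface at z = 0. Lengths are in m, angles in rad, forces in N, time in s.
With the tool pointing down it reaches from about 0.225 to 0.875 m from the base axis. Payload 3.4 kg.
Tool frame: the origin (TCP) lies midway between the tips of the shut fingers; the grasp point (between the pads) lies 19 mm behind it; z points along the fingers, y is the direction in which the jaws open and shut (so a half turn about z gives the same grasp; the last joint's range is limited). The gripper opens to 85 mm and grips with 20 to 120 N. Pads are 22 mm wide; open, the fingers measure 114 mm over their backs; the gripper's body (76 mm by 85 mm) begins 54 mm behind the grasp point. The pads swing forward as they close: fully open they stand 13 mm farther back than shut.
Start: joints at [-0.121, 0.276, 1.505, -0, 1.361, -0.121], TCP at [0.575, -0, 0.231] pointing down, gripper open.
Joint ranges: [-2.89, 2.89], [-0.75, 2.08], [0.22, 2.7], [-1.18, 4.32], [0.11, 2.71], [-2.7, 2.7]. Speed limits (rad/s): [2.57, 2.57, 3.14, 3.14, 3.14, 3.14].

## Interface

Orientations are given as a rotation vector (axis times angle).
In Python, from station import ctrl gives the robot as it stands.
- The arm moves only by the tool play_rows, never from a script. Its argument "deltas" is a list of rows, each a list of 5 numbers: the opening in per cent of the stroke, from 0 (shut) to 100 (fully open), then the shift along the tool's x, y, z in mm, then the turn about the tool's z in rad. A call has 1 to 5 rows; each row shifts and turns the pose as measured when the row begins, along the tool's axes as they then stand; what a row does not reach is not made up. A row lasts 1/12 s, in which the tool goes at most 41.7 mm and 7.16 degrees, less where a joint would pass 70% of its speed; a pose out of reach is approached as far as the arm can. A call is refused whole if a number of a shift passes 41.7 or a number of a turn 0.125, either way. A call with a gripper value outside its range is refused whole. The fingers move at their own pace and stop on an object; "force" is the grip in N (left out, the last holds). Time passes only in rows, so rows that do not move let the fingers close. It gives the time, the measured TCP pose, the force and the opening at its end, in the units of the state.
- ctrl.read_state(): the state, without advancing time (a new reading comes with each control period).
- ctrl.read_camera(name): name is "scene" or "side" or "wrist"; returns a dict with "image" (420x560x3 uint8, red, green, blue), "fx", "fy", "cx", "cy" (pixels), "cam_to_world" (4x4, takes a point from camera to world coordinates). Camera axes: x right, y up, looking along -z (the intrinsics and any distortion apply to the point x, -y, -z); pixel columns grow to the right and rows downward; lengths in m; the calibration is good to about 2 mm. A picture is of the moment at which its call begins. There is no depth.
- ctrl.sign_off(): hands the job in, once; it reports no verdict.
The state is a dict: "t": time; "joint_positions": joint angles; "joint_vel": joint speeds; "effort": joint torques, N m; "ee_pos": TCP position; "orientation": TCP orientation; "ft_force": force on the tool from outside, world axes, zero at the start; "moment": the same for the moment, N m; "width": finger opening in m.
Only numpy, scipy, OpenCV 4.12 (cv2) and the standard library are available. Lean on these libraries where they do the work, as an engineer would, in place of code of your own. Each camera call takes 0.05 s, during which the arm holds its last target. There are 200 camera calls.

## Working session

There is one attempt and no reset: what is moved stays moved. The work goes in short steps, Python scripts to look and compute and a tool call to move; the robot and the scene stay as the last step left them, time stands still between calls to the robot, and variables do not carry over. Pictures are saved under pics/ and viewed, about 8 in all and at most 12, crops included, and the job is handed in when it is done.

Besides the shell and the picture viewer there is one more tool, called after "Emit:" by a JSON object that holds its "name" and its "arguments", one argument or row to a line. play_rows: Moves the arm, as the interface text tells. Its arguments: {"type":"object","properties":{"deltas":{"type":"array"},"force":{"type":"number"}},"required":["deltas"]}

```bash
mkdir -p pics; ls; cat > h.py <<'E'
import numpy as np, cv2
from station import ctrl
def snap(n,f):
    c=ctrl.read_camera(n); cv2.imwrite(f,c["image"][:,:,::-1]); np.savez(f[:-4]+'.npz',**{k:v for k,v in c.items() if k!='image'}); return c
def ray(c,u,v,z):
    T=np.array(c["cam_to_world"]); d=np.array([(u-c["cx"])/c["fx"],-(v-c["cy"])/c["fy"],-1.]); d=T[:3,:3]@d; o=T[:3,3]
    return o+d*(z-o[2])/d[2]
def proj(c,P):
    T=np.array(c["cam_to_world"]); p=(np.atleast_2d(P)-T[:3,3])@T[:3,:3]
    return np.c_[c["cx"]-c["fx"]*p[:,0]/p[:,2], c["cy"]+c["fy"]*p[:,1]/p[:,2]]
E
python3 - <<'E'
from h import *
a=snap("scene","pics/s1.png");b=snap("side","pics/d1.png");w=snap("wrist","pics/w1.png")
print([k for k in a]); print(ctrl.read_state())
for c in(a,b,w): print(np.array(c["cam_to_world"]).round(3).tolist(),c["fx"],c["cx"])
E
```

```text
pics
['image', 'fx', 'fy', 'cx', 'cy', 'cam_to_world']
{'t': 0.15, 'joint_positions': array([-1.21005553e-01,  2.76439172e-01,  1.50586336e+00, -9.68710991e-06,
        1.36068439e+00, -1.21001474e-01]), 'joint_vel': array([ 0.00044822, -0.00361483, -0.00285208,  0.00125239, -0.00065995,
        0.00067808]), 'effort': array([ 9.65923646e-04, -4.17143512e+01, -2.46032345e+01, -1.26433165e-04,
        7.58384820e-03, -3.43765259e-05]), 'ee_pos': array([5.74599140e-01, 3.66836026e-05, 2.30636055e-01]), 'orientation': array([-2.22067148e+00, -2.22066692e+00,  1.36162970e-03]), 'ft_force': array([-0.18588395,  0.75206992, -0.25723306]), 'moment': array([-0.02908923, -0.0025177 ,  0.02677089]), 'width': 0.08515981286440816}
[[0.657, -0.398, 0.641, 1.189], [0.754, 0.35, -0.555, -0.698], [-0.003, 0.848, 0.53, 0.722], [0.0, 0.0, 0.0, 1.0]] 433.8519458133871 282.9951971696301
[[-0.805, 0.303, -0.51, -0.172], [-0.594, -0.393, 0.702, 0.794], [0.012, 0.868, 0.496, 0.644], [0.0, 0.0, 0.0, 1.0]] 503.6730272723618 282.59259320909746
[[1.0, -0.001, 0.002, 0.574], [-0.0, 0.958, 0.287, 0.074], [-0.002, -0.287, 0.958, 0.372], [0.0, 0.0, 0.0, 1.0]] 337.28394834253686 280.90616976962104
```

View pics/s1.png

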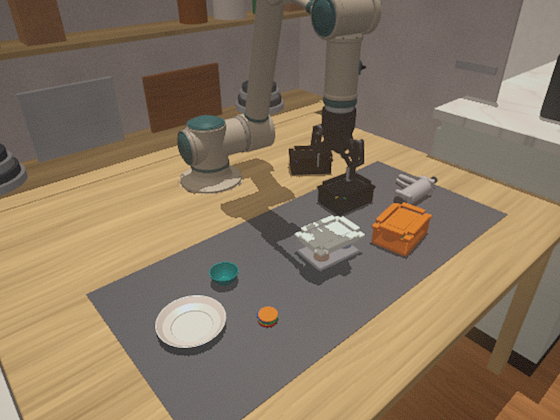

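View pics/w1.png

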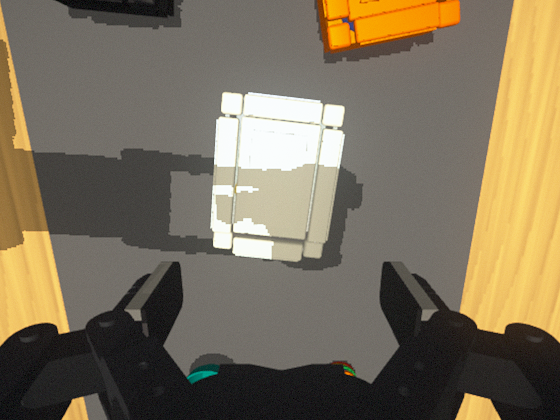

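The wrist view shows the white-lidded box. Its corner-piece outer corners are near (222,93), (344,105), (322,258) and (213,247). Orange and black look-alikes sit above it, and the case and discs lie at the bottom edge.

```bash
python3 - <<'E'
from h import *
c=np.load("pics/w1.npz")
P=np.array([ray(c,u,v,.063) for u,v in [(222,93),(344,105),(322,258),(213,247)]])[:,:2]
print(P.round(4)); ctr=P.mean(0); print(ctr,[np.linalg.norm(P[i]-P[i-1]).round(4) for i in range(4)])
m=(P[0]+P[1]-P[2]-P[3]); a=np.arctan2(m[1],m[0]); print(np.degrees(a))
u=np.array([np.cos(a),np.sin(a)]);n=np.array([-u[1],u[0]])
for k,q in dict(endfar=ctr+.066*u,left=ctr+.046*n,endnear=ctr-.066*u,right=ctr-.046*n).items():print(k,q.round(4))
E
```

```text
[[ 0.522   0.0818]
 [ 0.6289  0.0718]
 [ 0.6147 -0.0759]
 [ 0.5057 -0.064 ]]
[0.56782916 0.00343715] [np.float64(0.1467), np.float64(0.1073), np.float64(0.1483), np.float64(0.1096)]
84.0671422145614
endfar [0.5747 0.0691]
left [0.5221 0.0082]
endnear [ 0.561  -0.0622]
right [ 0.6136 -0.0013]
```

```bash
python3 - <<'E'
import cv2
i=cv2.imread("pics/w1.png")[60:280,190:370]; cv2.imwrite("pics/w1c.png",cv2.resize(i,None,fx=2.7,fy=2.7,interpolation=cv2.INTER_CUBIC))
E
```

```text
(no output)
```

View pics/d1.png

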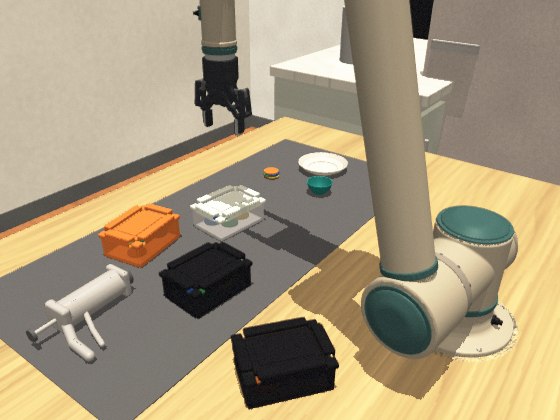

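View pics/w1c.png

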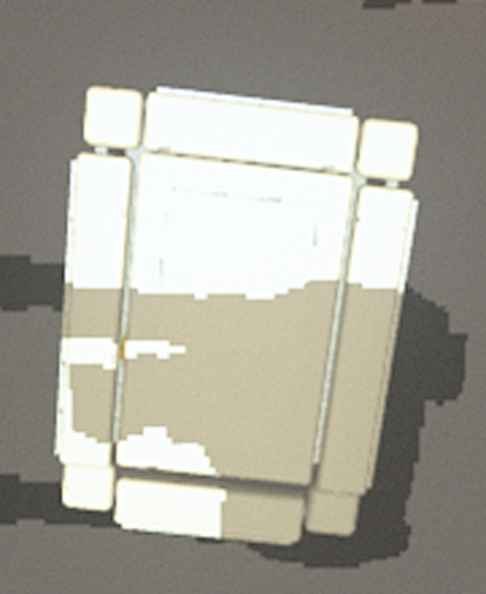

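Emit:
{"name": "play_rows", "arguments": {
  "deltas": [
    [0,17,0,0,0],
    [0,17,0,25,0],
    [0,18,0,35,0],
    [0,17,0,35,0],
    [0,0,0,30,0]
  ],
  "force": 30
}}

```text
t: 0.57
ee_pos: [0.5817, 0.0695, 0.1092]
orientation: [2.217, 2.207, 0.019]
ft_force: [-0.0, -0.5, 0.5]
width: 0.0257
```

Emit:
{"name": "play_rows", "arguments": {
  "deltas": [
    [0,0,0,0,0],
    [0,0,0,0,0],
    [0,0,0,0,0],
    [0,0,0,0,0]
  ]
}}

```text
t: 0.9
ee_pos: [0.5773, 0.0701, 0.1042]
orientation: [2.221, 2.216, 0.003]
ft_force: [-0.9, -0.5, 0.8]
width: -0.0001
```

```bash
python3 - <<'E'
from h import *
s=ctrl.read_state();print(s['ee_pos'],s['orientation'],s['width'],s['ft_force']);snap("wrist","pics/w2.png")
E
```

```text
[0.57726028 0.07012285 0.1042353 ] [2.22140623 2.21564293 0.00316789] -5.470312311576863e-05 [-0.92773794 -0.51818967  0.77539425]
```

View pics/w2.png

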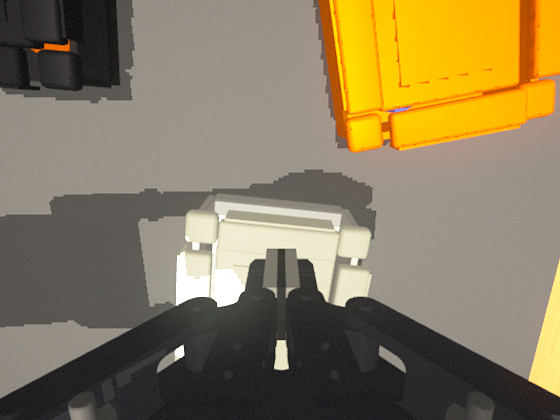

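The tips are shut, over the far end bar. The bar runs about (225..340, 208..235) and the fingertips are near (282,250). The position matches the plan, so I go down slowly.

Emit:
{"name": "play_rows", "arguments": {
  "deltas": [
    [0,-1,-3,14,0],
    [0,0,0,8,0],
    [0,0,0,4,0],
    [0,0,0,0,0]
  ]
}}

```text
t: 1.28
ee_pos: [0.5801, 0.0675, 0.0846]
orientation: [2.216, 2.205, 0.02]
ft_force: [0.0, -0.4, -0.6]
width: -0.0
```

Emit:
{"name": "play_rows", "arguments": {
  "deltas": [
    [0,0,0,4,0],
    [0,0,0,4,0],
    [0,0,0,4,0],
    [0,0,0,4,0]
  ]
}}

```text
t: 1.62
ee_pos: [0.583, 0.0671, 0.0706]
orientation: [2.214, 2.202, 0.026]
ft_force: [-1.8, -0.4, 7.2]
width: 0.0003
```

Emit:
{"name": "play_rows", "arguments": {
  "deltas": [
    [0,0,-1,4,0],
    [0,0,-1,4,0]
  ]
}}

```text
t: 1.78
ee_pos: [0.5831, 0.0672, 0.0647]
orientation: [2.212, 2.2, 0.031]
ft_force: [-8.9, 0.0, 39.1]
width: 0.0002
```

Emit:
{"name": "play_rows", "arguments": {
  "deltas": [
    [0,0,-1,4,0],
    [0,0,-1,4,0]
  ]
}}

```text
t: 1.95
ee_pos: [0.583, 0.0671, 0.0648]
orientation: [2.208, 2.197, 0.037]
ft_force: [-6.5, -0.4, 27.0]
width: 0.0002
```

Emit:
{"name": "play_rows", "arguments": {
  "deltas": [
    [0,0,0,-10,0],
    [0,0,0,-15,0],
    [0,-20,-20,0,0],
    [0,-20,-20,0,0],
    [0,-19,-19,0,0]
  ]
}}

```text
t: 2.37
ee_pos: [0.5282, 0.0101, 0.0915]
orientation: [2.195, 2.197, 0.051]
ft_force: [0.4, -1.0, 0.6]
width: 0.0001
```

Emit:
{"name": "play_rows", "arguments": {
  "deltas": [
    [0,0,0,0,0],
    [0,0,0,0,0],
    [0,0,0,0,0]
  ]
}}

```text
t: 2.62
ee_pos: [0.5233, 0.0076, 0.0908]
orientation: [2.201, 2.196, 0.045]
ft_force: [0.5, 0.0, -0.3]
width: 0.0002
```

```bash
python3 - <<'E'
from h import *
s=ctrl.read_state();print(s['ee_pos'],s['orientation'],s['ft_force']);snap("wrist","pics/w3.png")
E
```

```text
[0.52325253 0.00756359 0.0907741 ] [2.20114612 2.19571071 0.04514737] [ 0.5385775   0.02727429 -0.28445433]
```

View pics/w3.png

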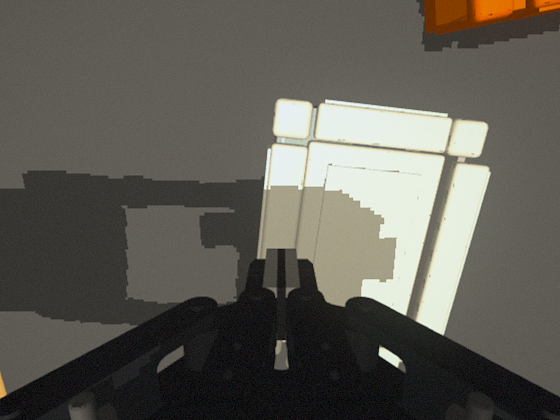

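Tips at about (281,250) are over the left bar, which spans about x 262–300 there. The far bar now sits lower. Pressing the left bar.

Emit:
{"name": "play_rows", "arguments": {
  "deltas": [
    [0,0,-1,8,0],
    [0,0,-1,5,0],
    [0,0,-1,4,0],
    [0,0,-1,4,0],
    [0,0,-1,4,0]
  ]
}}

```text
t: 3.08
ee_pos: [0.5244, 0.0089, 0.0647]
orientation: [2.193, 2.196, 0.051]
ft_force: [-7.0, -0.7, 38.7]
width: 0.0001
```

Emit:
{"name": "play_rows", "arguments": {
  "deltas": [
    [0,0,-1,4,0],
    [0,0,-1,4,0]
  ]
}}

```text
t: 3.25
ee_pos: [0.5245, 0.0089, 0.0647]
orientation: [2.188, 2.196, 0.054]
ft_force: [-11.0, 0.3, 38.6]
width: -0.0002
```

Emit:
{"name": "play_rows", "arguments": {
  "deltas": [
    [0,0,0,-10,0],
    [0,0,0,-15,0],
    [0,-24,12,0,0],
    [0,-24,12,0,0],
    [0,-23,12,0,0]
  ]
}}

```text
t: 3.67
ee_pos: [0.5581, -0.0575, 0.0945]
orientation: [2.18, 2.206, 0.056]
ft_force: [0.4, 0.5, -0.9]
width: 0.0002
```

Emit:
{"name": "play_rows", "arguments": {
  "deltas": [
    [0,0,0,0,0],
    [0,0,0,0,0],
    [0,0,0,0,0]
  ]
}}

```text
t: 3.92
ee_pos: [0.5618, -0.0615, 0.0933]
orientation: [2.181, 2.2, 0.057]
ft_force: [-0.7, 0.6, -1.0]
width: 0.0002
```

Emit:
{"name": "play_rows", "arguments": {
  "deltas": [
    [0,-1,0,9,0],
    [0,0,0,6,0],
    [0,0,0,4,0],
    [0,0,0,4,0],
    [0,0,0,4,0]
  ]
}}

```text
t: 4.33
ee_pos: [0.5619, -0.0605, 0.0646]
orientation: [2.176, 2.206, 0.054]
ft_force: [-9.8, -0.3, 48.2]
width: -0.0003
```

Emit:
{"name": "play_rows", "arguments": {
  "deltas": [
    [0,0,0,4,0],
    [0,0,0,4,0]
  ]
}}

```text
t: 4.5
ee_pos: [0.5619, -0.0605, 0.0648]
orientation: [2.171, 2.207, 0.053]
ft_force: [-9.9, 0.4, 33.4]
width: 0.0001
```

Emit:
{"name": "play_rows", "arguments": {
  "deltas": [
    [0,0,0,-10,0],
    [0,0,0,-15,0],
    [0,20,17,0,0],
    [0,20,17,0,0],
    [0,20,17,0,0]
  ]
}}

```text
t: 4.92
ee_pos: [0.6065, 0.001, 0.0948]
orientation: [2.174, 2.204, 0.049]
ft_force: [0.2, -0.1, 0.5]
width: 0.0002
```

Emit:
{"name": "play_rows", "arguments": {
  "deltas": [
    [0,0,0,0,0],
    [0,0,0,0,0],
    [0,0,0,0,0]
  ]
}}

```text
t: 5.17
ee_pos: [0.6089, 0.0064, 0.0937]
orientation: [2.168, 2.211, 0.053]
ft_force: [-0.4, 0.4, -0.3]
width: 0.0003
```

```bash
python3 - <<'E'
from h import *
s=ctrl.read_state();print(s['ee_pos'],s['orientation'],s['ft_force']);snap("wrist","pics/w4.png")
E
```

```text
[0.60885131 0.0063633  0.09366973] [2.16759868 2.21050132 0.05283829] [-0.41726868  0.43833815 -0.31850723]
```

View pics/w4.png

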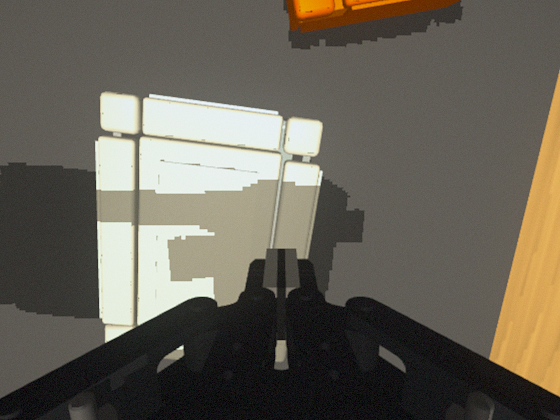

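Tips at (281,250) sit slightly inside the right bar, which spans about x 270–310 there. I shift 5 mm outward and press.

Emit:
{"name": "play_rows", "arguments": {
  "deltas": [
    [0,-3,5,4,0],
    [0,0,0,6,0],
    [0,0,0,5,0],
    [0,0,0,4,0],
    [0,0,0,4,0]
  ]
}}

```text
t: 5.63
ee_pos: [0.6132, 0.0006, 0.0688]
orientation: [2.173, 2.208, 0.05]
ft_force: [-1.7, 2.7, 7.6]
width: 0.0003
```

Emit:
{"name": "play_rows", "arguments": {
  "deltas": [
    [0,0,0,4,0],
    [0,0,0,4,0],
    [0,0,0,4,0]
  ]
}}

```text
t: 5.88
ee_pos: [0.6174, 0.0002, 0.0651]
orientation: [2.17, 2.2, 0.062]
ft_force: [-6.1, 1.6, 25.8]
width: -0.0003
```

Emit:
{"name": "play_rows", "arguments": {
  "deltas": [
    [0,0,0,-10,0],
    [0,0,0,-30,0],
    [0,-10,-13,-40,0],
    [0,0,-13,-40,0],
    [0,0,-13,-30,0]
  ]
}}

```text
t: 6.3
ee_pos: [0.5662, -0.0105, 0.2109]
orientation: [2.179, 2.206, 0.051]
ft_force: [1.0, 0.8, 1.0]
width: 0.0
```

Emit:
{"name": "play_rows", "arguments": {
  "deltas": [
    [0,-20,0,0,0],
    [0,-20,0,0,0],
    [0,0,0,0,0],
    [0,0,0,0,0]
  ]
}}

```text
t: 6.63
ee_pos: [0.5671, -0.0523, 0.221]
orientation: [2.17, 2.196, 0.064]
ft_force: [-0.5, -0.0, -0.0]
width: -0.0002
```

```bash
python3 - <<'E'
from h import *
s=ctrl.read_state();print(s['ee_pos'],s['orientation'],s['ft_force'])
w=snap("wrist","pics/w5.png");sc=snap("scene","pics/s2.png");d=snap("side","pics/d2.png")
a=cv2.imread("pics/w5.png");
a=cv2.imread("pics/s1.png");b=cv2.imread("pics/s2.png")
e=cv2.imread("pics/d1.png");f=cv2.imread("pics/d2.png")
r=lambda x,s:cv2.resize(x,s)
top=np.hstack([r(x[200:280,280:380],(400,300)) for x in(a,b)]); bot=np.hstack([r(x[175:250,180:280],(400,300)) for x in(e,f)])
cv2.imwrite("pics/cmp.png",np.vstack([top,bot]))
E
```

```text
[ 0.56708475 -0.05231926  0.22101858] [2.16977313 2.19636636 0.06412807] [-0.46560877 -0.02771185 -0.02999217]
```

View pics/w5.png

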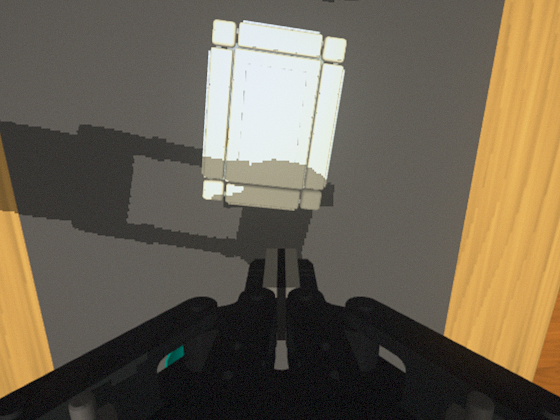

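View pics/cmp.png

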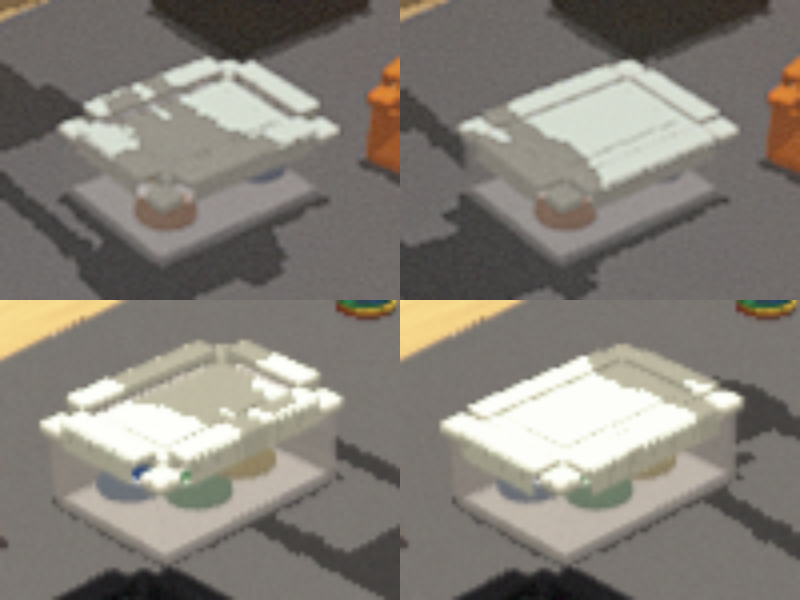

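The pictures show all four bars level and the box in place. The last press ended at 25.8 N and 65.1 mm, against about 64.8 mm for the others, probably from tool tilt. I will re-press that bar to be sure.

Emit:
{"name": "play_rows", "arguments": {
  "deltas": [
    [0,17,15,0,0],
    [0,16,15,30,0],
    [0,16,12,40,0],
    [0,0,0,35,0],
    [0,0,0,10,0]
  ]
}}

```text
t: 7.2
ee_pos: [0.6205, 0.002, 0.1064]
orientation: [2.164, 2.196, 0.071]
ft_force: [-1.3, -0.0, -0.4]
width: 0.0002
```

Emit:
{"name": "play_rows", "arguments": {
  "deltas": [
    [0,0,0,0,0],
    [0,0,0,0,0]
  ]
}}

```text
t: 7.37
ee_pos: [0.6177, 0.0047, 0.1005]
orientation: [2.167, 2.206, 0.062]
ft_force: [0.2, -0.6, -0.7]
width: -0.0001
```

Emit:
{"name": "play_rows", "arguments": {
  "deltas": [
    [0,-6,-5,12,0],
    [0,0,0,10,0],
    [0,0,0,4,0],
    [0,0,0,4,0]
  ]
}}

```text
t: 7.7
ee_pos: [0.6172, -0.0004, 0.0724]
orientation: [2.163, 2.204, 0.068]
ft_force: [-0.2, 0.3, 0.7]
width: -0.0
```

Emit:
{"name": "play_rows", "arguments": {
  "deltas": [
    [0,0,-1,4,0],
    [0,0,-1,4,0]
  ]
}}

```text
t: 7.87
ee_pos: [0.6171, -0.0005, 0.0652]
orientation: [2.162, 2.202, 0.071]
ft_force: [-2.1, 0.3, 11.7]
width: -0.0001
```

Emit:
{"name": "play_rows", "arguments": {
  "deltas": [
    [0,0,0,5,0],
    [0,0,0,5,0]
  ]
}}

```text
t: 8.03
ee_pos: [0.6249, -0.0014, 0.0648]
orientation: [2.151, 2.191, 0.088]
ft_force: [-2.5, -0.1, 20.5]
width: 0.0003
```

Emit:
{"name": "play_rows", "arguments": {
  "deltas": [
    [0,0,0,-15,0],
    [0,0,0,-35,0],
    [0,-10,-13,-40,0],
    [0,0,-13,-40,0],
    [0,0,-13,-30,0]
  ]
}}

```text
t: 8.45
ee_pos: [0.572, -0.011, 0.2227]
orientation: [2.153, 2.193, 0.086]
ft_force: [0.1, -0.6, -0.1]
width: 0.0003
```

Emit:
{"name": "play_rows", "arguments": {
  "deltas": [
    [0,-20,-10,0,0],
    [0,-20,-5,0,0],
    [0,0,0,0,0],
    [0,0,0,0,0]
  ]
}}

```text
t: 8.78
ee_pos: [0.5595, -0.0523, 0.235]
orientation: [2.138, 2.18, 0.106]
ft_force: [0.0, -0.1, -0.8]
width: 0.0002
```

```bash
python3 - <<'E'
from h import *
s=ctrl.read_state();print(s['ee_pos'],s['orientation'],s['ft_force'])
w=snap("wrist","pics/w6.png");sc=snap("scene","pics/s3.png");d=snap("side","pics/d3.png")
a=cv2.imread("pics/s2.png");b=cv2.imread("pics/s3.png")
e=cv2.imread("pics/d2.png");f=cv2.imread("pics/d3.png")
x=cv2.imread("pics/s1.png")
r=lambda x,s:cv2.resize(x,s,interpolation=cv2.INTER_CUBIC)
top=np.hstack([r(x[200:280,280:380],(400,300)) for x in(a,b)]); bot=np.hstack([r(x[175:250,180:280],(400,300)) for x in(e,f)])
cv2.imwrite("pics/cmp2.png",np.vstack([top,bot]))
# box shift vs start, from its lower body (side & scene), and bystanders by template match
def tm(A,B,x0,y0,x1,y1):
    m=8;R=cv2.matchTemplate(B[y0-m:y1+m,x0-m:x1+m],A[y0:y1,x0:x1],cv2.TM_CCOEFF_NORMED);_,v,_,l=cv2.minMaxLoc(R);return (l[0]-m,l[1]-m,round(v,3))
s1=cv2.imread("pics/s1.png");d1=cv2.imread("pics/d1.png")
for n,bx in dict(boxbase=(296,240,364,268),press=(394,174,438,206),discs=(256,305,280,328),case=(208,262,240,288),plate=(152,294,230,350),orange=(370,204,434,252)).items(): print(n,tm(s1,b,*bx))
print('side boxbase',tm(d1,f,190,205,268,240),tm(e,f,190,185,268,240))
E
```

```text
[ 0.55954548 -0.05230365  0.23498227] [2.13842444 2.18047777 0.10560351] [ 0.0415361  -0.1368919  -0.78817583]
boxbase (0, 0, 0.759)
press (0, 0, 0.996)
discs (0, 0, 0.996)
case (0, 0, 0.982)
plate (0, 0, 0.999)
orange (0, 0, 0.993)
side boxbase (0, 1, 0.87) (0, 0, 0.98)
```

View pics/cmp2.png

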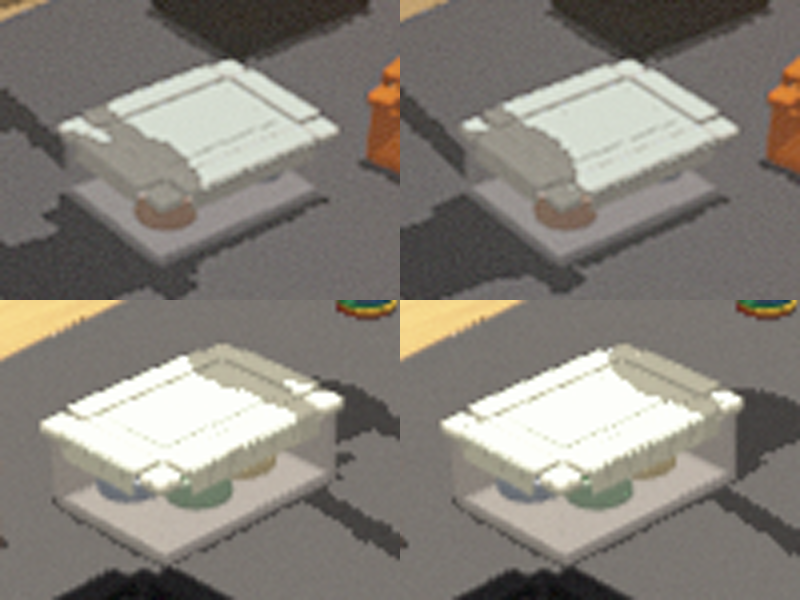

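View pics/w6.png

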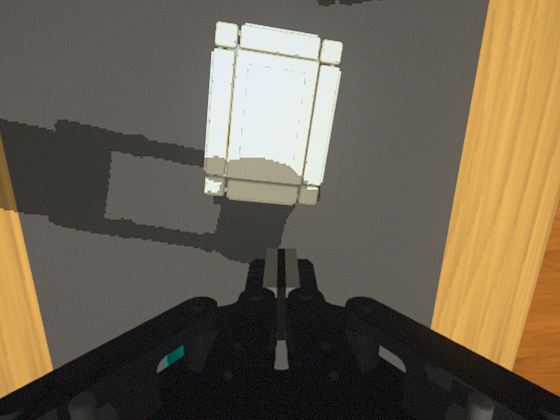

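All four bars sit low, neither the box nor the bystanders have moved, and the hand is clear. Handing in.

```bash
python3 -c "
from station import ctrl
print(ctrl.sign_off())"
```

```text
the job is handed in; nothing more can be done
None
```

I pressed all four rim sections of the clear box shut with the closed fingertips, then lifted the hand well clear and handed the job in at about 9 s. The hand-in gave no verdict.

- **Rim sections:** each press ended on a firm stop, with the fingertips at 64.7–65.1 mm (62 mm shut height plus the 3 mm mat). The highest force I read was about 48 N. The last pictures show all four sections low and level.
- **Fourth section (right-hand long side):** its first press ended about 0.3 mm higher than the others, at 26 N, which I put down to tool tilt. I pressed it again: it met resistance at the same height, about 12 N, and I saw no further travel.
- **Slip on the second press:** with the tool tilted, the fingertips slid about 8 mm outward at about 20 N before I lifted off. The next pictures showed no movement of the box from that.
- **Box and bystanders:** image matching against the start found no shift of the press, discs, case, plate or orange box. The box matched at 0 px in the scene view and 1 px in the side view, but those two matches were weaker (0.76 and 0.87) because lid shape and shadows had changed.
- **Tool tilt:** it grew to a few degrees over the run and I did not correct it.

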